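# Clamp the culture dish on the shaker

## Task

Make the dish on the shaker ready for shaking: push the clamp strap round on its post with a finger until it lies right across the dish and rests against its stop pin, and only then push the cam lever fully down over the strap so that the pad presses on the dish. Push gently, with the fingers only: grip or lift nothing, leave the dish in its place, do not disturb the things standing beside the shaker, and finish with the hand clear.

Things in the scene. Friction and masses are not known exactly. Their poses are not given: they have to be found in the camera images.
- shaker: Compact white orbital shaker, fixed, 150 x 190 mm, aluminium platform on top (56 mm above the table). Origin: centre of its underside; +x to its back, +y to its left, z up; the front with a small black knob faces -x. In this frame the dish is centred at (20, -5) mm, the clamp's upright post stands at (20, 65) mm, the strap's upright stop pin (10 mm thick, top at 98 mm) at (37.5, -66) mm.
- clamp_swing (a joint): Angle q of the strap about its vertical post, rad. 0: across the dish, along the shaker's -y, against its stop pin (end of travel); it grows as the strap swings open to the front, to 1.5 at most. Starts at 0.75 to 1.15. The strap points from the post along (-sin q, -cos q) in the shaker's frame. Friction only (0.5 N at the pin): stays where left.
- clamp_pivot (a point): Point on the axis of the post at the height of the strap's upper face, 95 mm above the table.
- strap_knob (a point): Centre of the top of the upright steel push pin at the strap's free end, 123 mm above the table. The pin is 13 mm thick, stands 29 mm above the strap, 135 mm from the post's axis. The strap is a flat aluminium bar, 24 mm wide, 8 mm thick, 148 mm long from the post's axis, upper face 93 to 95 mm above the table: fingertips 100 to 105 mm above the table push the pin alone.
- cam_lever (a joint): Angle of the black cam lever on top of the post, rad. 0: upright; grows as it goes down towards the strap's free end, in the strap's upright plane (it turns with the strap), to its stop at 1.45 (nearly level: fully down). Starts at 0.3 to 0.55. Friction only, about 2 N at its end: stays where it is left. Going down it lowers the strap by 8 mm, and the sprung pad presses the dish with a few N.
- lever_pivot (a point): Centre of the lever's level hinge pin, on the post's axis, 118 mm above the table.
- lever_grip: Origin: middle of the thicker end of the lever (20 mm wide, 12 mm thick, 24 mm long), 73 mm from the hinge pin; the lever's tip is 85 mm from the pin, and the shank 14 mm wide and 9 mm thick.
- strap: The clamp's strap with its push pin (see strap_knob). Origin: on the post's axis, 93 to 95 mm below the strap's upper face; -y points along the strap to its free end.
- press_pad: Black rubber pad bar under the strap, 14 x 80 x 6 mm, on two short spring pins, its middle 70 mm from the post; when the strap is across, it spans the dish rim, with a gap of 4 to 6 mm until the lever goes down. Origin: on the post's axis at table height.
- dish: Loose open glass petri dish with an amber layer, 68 mm in diameter, 14 mm high, lying on a thin rubber disc between four low black lugs on the shaker's platform (rim 72 mm above the table). Origin: centre of its underside.
- buffer_bottle: Bystander: white buffer bottle with a blue cap, 50 mm across and 100 mm high, loose, beside the shaker. Origin: centre of its underside.
- bench_timer: Bystander: small white bench timer, 62 x 62 x 20 mm, loose, beside the shaker. Origin: centre of its underside.
- small_beaker: Bystander: small beaker, 54 mm across and 60 mm high, loose, beside the shaker. Origin: centre of its underside.
- capped_vial: Bystander: vial with a black cap, 22 mm across and 54 mm high, loose, beside the shaker. Origin: centre of its underside.
Mind the look-alikes: they are no part of the job. There is more than one size of the dish; the job needs the larger.

How it is judged:
By the outcome, as a careful person would: the job done as asked, in the order asked, and still so for the second after the job is handed in, with the robot touching nothing.
It also fails if it takes over 50 s, if anything falls off the work surface, if the arm or the gripper's body presses on something with over 40 N, if the wrist force passes 120 N, or if a joint passes its speed limit or range.

## Robot

A 7-joint arm with a two-finger parallel gripper is mounted at the origin on the work surface; the furniture and walls round the work are solid. World frame = base frame: x ahead of the robot, y to its left, z up, the work surface at z = 0. Lengths are in mm, angles in rad, forces in N, time in s.
With the tool pointing down it reaches from about 350 to 900 mm from the base axis. Payload 7.2 kg.
Tool frame: the origin (TCP) lies at the very end of the fingers, on their centre line; the grasp point (between the pads) lies 19 mm behind it (bot.tcp_to_grasp is the distance from the TCP to the grasp point, in mm); z points along the fingers, y is the line along which they close (so a half turn about z gives the same grasp; the last joint's range is limited). The gripper opens to 85 mm and grips with 20 to 120 N. Pads are 22 mm wide; open, the fingers measure 114 mm over their backs; the gripper's body (76 mm by 85 mm) begins 54 mm behind the grasp point. The pads swing forward as they close: fully open they stand 13 mm farther back than shut.
Start: joints at [1.154, 0.411, -0.013, 1.596, 0.006, 1.134, -0.082], TCP at [213.595, -587.372, 231.297] pointing down, gripper open.
Joint ranges: [-2.95, 2.95], [-0.29, 1.99], [-1.47, 1.44], [0.14, 2.54], [-1.03, 4.17], [0.13, 1.85], [-2.86, 2.86]. Speed limits (rad/s): [2.39, 2.39, 3.01, 3.01, 3.14, 3.14, 3.14].

## Interface

Orientations are given as a 3x3 rotation matrix whose columns are the frame's x, y, z axes.
In Python, from rig import bot, imaging, order gives the robot as it stands. The module is installed in compiled form; this text tells all that it offers.
- The arm moves only by the shell command python3 -m handwheel 'ROWS' [FORCE]. ROWS is JSON, a list of rows, each an object with "translation": the shift along the tool's x, y, z in m, a list of three; "delta_rot": the turn, a rotation vector about the tool's x, y, z in degrees, a list of three; "hand": the closure, from 0 (fully open) to 1 (shut). A call has 1 to 20 rows; each row is the pose to reach, as a shift and turn from the pose commanded when the call began, along the tool's axes at that moment; what a row does not reach only later rows make up. A row lasts 1/8 s, in which the tool goes at most 62.5 mm and 10.7 degrees, less where a joint would pass 70% of its speed; a pose out of reach is approached as far as the arm can. A call with a gripper value outside its range is refused whole. The fingers move at their own pace and stop on an object; FORCE is the grip in N (left out, the last holds). Time passes only in rows, so rows that repeat a pose let the fingers close. It gives the time, the measured TCP pose, the force, the opening and the grip force at its end, in the units of the state.
- bot.observe(): the state, without advancing time (a new reading comes with each control period).
- imaging.capture(name): name is "scene" or "top" or "wrist"; returns a dict with "image" (480x640x3 uint8, blue, green, red), "depth" (480x640 float32, mm along the optical axis (not along the pixel's ray), 0 where there is no reading), "vfov" (degrees; the focal length in pixels is half the picture's height over the tangent of half this angle, whatever the lens; pixels are square), "cx", "cy" (the principal point, pixels), "position" and "orientation" of the camera in the world. Camera axes: x right, y down, z forward; pixel columns grow to the right and rows downward; lengths in mm; the calibration is good to about 2 mm. A picture is of the moment at which its call begins.
- order.sign_off(): hands the job in; it is judged then, once.
The state is a dict: "t": time; "qpos": joint angles; "qvel": joint speeds; "tau": joint torques, N m; "tcp_pos": TCP position; "tcp_rot": TCP orientation; "contact_force": force on the tool from outside, world axes, zero at the start; "moment": the same for the moment, N m; "finger_gap": finger opening in mm; "grip_force": force on a finger pad.
Only numpy, scipy, OpenCV 4.12 (cv2) and the standard library are available. Lean on these libraries where they do the work, as an engineer would, in place of code of your own. Each camera call takes 0.05 s, during which the arm holds its last target. There are 200 camera calls.

## Working session

There is one attempt and no reset: what is moved stays moved. The work goes in short steps, Python scripts to look and compute and a shell command to move; the robot and the scene stay as the last step left them, time stands still between calls to the robot, and variables do not carry over. Pictures are saved under pics/ and viewed, at most 10 in all, crops included, and the job is handed in when it is done.

```bash
mkdir -p pics; cat > h.py <<'E'
import numpy as np,cv2
from rig import bot,imaging,order
def cap(n,f):
    c=imaging.capture(n); cv2.imwrite('pics/'+f+'.png',c['image']); np.savez('pics/'+f+'.npz',**c); return c
def load(f): return dict(np.load('pics/'+f+'.npz'))
def w(c,u,v,z=None):
    f=240/np.tan(np.radians(float(c['vfov'])/2)); r=np.array([(u-c['cx'])/f,(v-c['cy'])/f,1.]); R=np.array(c['orientation']);p=np.array(c['position'])
    if z is None:
        return p+R@r*float(c['depth'][int(round(v)),int(round(u))])
    d=R@r; return p+d*(z-p[2])/d[2]
E
python3 - <<'E'
from h import *
cap('top','top1');c=cap('scene','sc1')
s=bot.observe();print(s['t'],s['tcp_pos'],s['tcp_rot'],s['finger_gap'])
E
```

```text
0.1 [ 213.4156699  -586.97604302  230.55510525] [[ 9.39785368e-01  3.41764742e-01 -5.68911297e-04]
 [ 3.41765204e-01 -9.39784466e-01  1.30464711e-03]
 [-8.87716152e-05 -1.42052235e-03 -9.99998987e-01]] 85.64667996869511
```

View pics/top1.png

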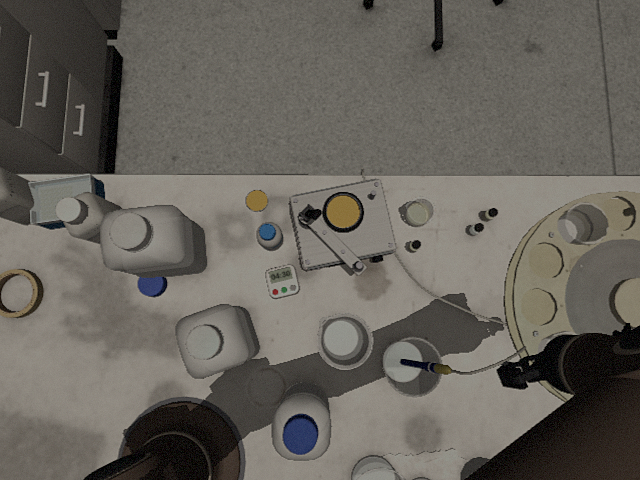

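View pics/sc1.png

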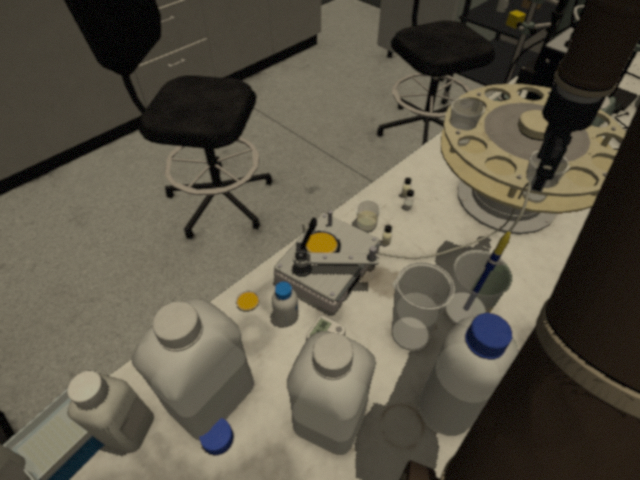

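Top view: the shaker is at about (343,225). The large amber dish is on it at (343,211). A smaller amber dish at (257,200), off the shaker, is the look-alike. The post and lever are at about (309,214), the strap's knob is near (358,266), and the stop pin is near (372,196). Next is an enlarged crop to confirm.

```bash
python3 - <<'E'
from h import *
c=load('top1');im=c['image'][165:285,240:400]
cv2.imwrite('pics/crop1.png',cv2.resize(im,None,fx=5,fy=5,interpolation=cv2.INTER_CUBIC))
print(c['position'],c['orientation'],c['vfov'],c['cx'],c['cy'])
for n,u,v,z in [('dish',343,211,70),('small',257,200,10),('post',309,214,118),('knob',358,266,123)]:
    print(n,w(c,u,v,z).round(1),w(c,u,v).round(1))
E
```

```text
[ 266.3923182  -261.77639549 1065.61417026] [[ 2.81690176e-03 -9.84358357e-01  1.76155304e-01]
 [-9.99996032e-01 -2.77117551e-03  5.05581206e-04]
 [-9.51582102e-06 -1.76156029e-01 -9.84362257e-01]] 49.02416900298732 318.8480158806411 227.30611426486436
dish [ 476.7 -307.8   70. ] [ 477.3 -308.    67.1]
small [ 512.  -133.9   10. ] [ 5.144e+02 -1.326e+02 -3.000e-01]
post [ 460.8 -243.1  118. ] [ 450.1 -244.1  169.8]
knob [ 364.7 -331.8  123. ] [ 364.3 -331.5  126.6]
```

View pics/crop1.png

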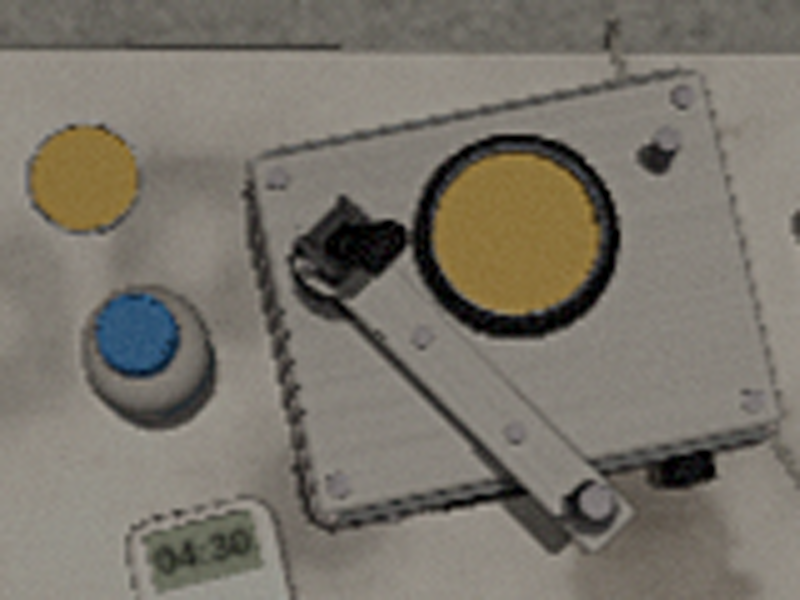

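The crop confirms the larger dish in the black ring on the shaker at crop (516,235). The stop pin's top is at (668,138), the strap knob's top at (597,497), and the lever points to the upper right from the post at about (335,265). The platform corners are (252,158), (700,70), (778,428) and (322,527).

```bash
cat >> h.py <<'E'
def fit(c):
    pts=[((516,235),(20,-5),66,2),((668,138),(37.5,-66),98,2),((252,158),(75,95),56,1),((700,70),(75,-95),56,1),((778,428),(-75,-95),56,1),((322,525),(-75,95),56,1)]
    A=np.array([p[1] for p in pts],float);B=np.array([w(c,240+p[0][0]/5,165+p[0][1]/5,p[2])[:2] for p in pts])
    a=A@[1,1j];b=B@[1,1j];k=((b-b.mean())*(a-a.mean()).conj()).sum();r=k/abs(k);t=b.mean()-r*a.mean()
    print('resid',np.abs(a*r+t-b).round(1),'scale',abs(k)/(abs(a-a.mean())**2).sum())
    return r,t
E
python3 - <<'E'
from h import *
c=load('top1');r,t=fit(c);print('yaw',np.angle(r),t)
W=lambda x,y:(lambda z:(z.real.round(1),z.imag.round(1)))(r*(x+1j*y)+t)
print('post',W(20,65),'pin',W(37.5,-66),'dish',W(20,-5))
k=w(c,240+597/5,165+497/5,123);print('knob',k)
ks=(complex(k[0],k[1])-t)/r-(20+65j);print(ks,abs(ks),'q',np.arctan2(-ks.real,-ks.imag))
for q in (0,.3,.6,.9):print(q,'knob at',W(20-135*np.sin(q),65-135*np.cos(q)))
for n,u,v,z in [('timer',282,281,20),('bottle',267,232,100),('beaker',416,212,60),('vial',413,245,54)]:print(n,w(c,u,v,z).round(0))
E
```

```text
resid [0.1 1.4 5.7 4.5 6.1 4.2] scale 0.9640525417536985
yaw 0.2036011338550291 (454.95919231535436-307.6307645018559j)
post (np.float64(461.4), np.float64(-239.9)) pin (np.float64(505.0), np.float64(-364.7)) dish (np.float64(475.6), np.float64(-308.5))
knob [ 367.57736942 -334.34169729  123.        ]
(-110.97781375526466-73.49083668946798j) 133.10513973252972 q 0.9858840879294003
0 knob at (np.float64(488.7), np.float64(-372.1))
0.3 knob at (np.float64(448.4), np.float64(-374.3))
0.6 knob at (np.float64(409.3), np.float64(-364.5))
0.9 knob at (np.float64(374.8), np.float64(-343.5))
timer [ 345. -189.   20.]
bottle [ 430. -165.  100.]
beaker [ 477. -451.   60.]
vial [ 413. -444.   54.]
```

```bash
cat >> h.py <<'E'
def rel(P,ang,s=None):
    """tool-axis shift (m) and turn about tool z (deg) to reach world P with tool x at world angle ang, pointing down"""
    s=s or bot.observe();R=np.array(s['tcp_rot']);a0=np.arctan2(R[1,0],R[0,0])
    return (R.T@(np.array(P)-s['tcp_pos'])/1000).round(4).tolist(),round(-np.degrees(ang-a0),1)
E
python3 - <<'E'
from h import *
c=load('top1');f=240/np.tan(np.radians(float(c['vfov'])/2))
v,u=np.mgrid[:480,:640];d=c['depth'];r=np.stack([(u-c['cx'])/f,(v-c['cy'])/f,np.ones(d.shape)],-1)*d[...,None]
X=(r@np.array(c['orientation']).T+c['position'])[d>0]
print('max height per 40mm cell (x rows, y cols)');ys=range(-640,-120,40);print('      ',*ys)
for x in range(160,560,40):
    print(x,*[int(X[(X[:,0]>=x)&(X[:,0]<x+40)&(X[:,1]>=y)&(X[:,1]<y+40)][:,2].max(initial=-1)) for y in ys])
n=np.array([np.cos(-.78),np.sin(-.78)]);k=np.array([367.6,-334.3])
print(rel([*(k-45*n),200],-.78),rel([*(k-45*n),103],-.78), k-45*n)
E
```

```text
max height per 40mm cell (x rows, y cols)
       -640 -600 -560 -520 -480 -440 -400 -360 -320 -280 -240 -200 -160
160 199 425 477 684 698 702 701 170 173 170 6 5 201
200 236 405 626 664 665 134 135 173 167 171 4 5 215
240 238 565 603 6 5 130 4 172 172 172 5 4 214
280 200 201 9 7 5 5 5 4 172 4 19 23 189
320 202 201 5 8 8 6 6 99 4 4 22 24 22
360 201 200 5 6 7 49 61 128 101 61 60 23 20
400 202 40 7 7 56 60 61 61 99 199 62 103 103
440 56 56 5 61 63 61 61 74 76 200 146 101 101
480 56 56 5 62 64 61 100 98 75 76 62 6 11
520 4 4 4 5 6 4 61 59 58 56 43 6 13
([0.212, -0.2254, 0.0309], np.float64(64.7)) ([0.212, -0.2253, 0.1279], np.float64(64.7)) [ 335.60889079 -302.65242614]
```

```bash
python3 - <<'E'
from h import *
c=load('top1');f=240/np.tan(np.radians(float(c['vfov'])/2))
v,u=np.mgrid[:480,:640];d=c['depth'];r=np.stack([(u-c['cx'])/f,(v-c['cy'])/f,np.ones(d.shape)],-1)*d[...,None]
X=(r@np.array(c['orientation']).T+c['position'])[d>0]
B=X[(X[:,2]>150)&(X[:,2]<185)&(X[:,0]>180)&(X[:,0]<340)&(X[:,1]<-250)&(X[:,1]>-400)];print('beaker',B.min(0),B.max(0))
K=X[(X[:,2]>110)&(X[:,2]<135)&(X[:,0]>340)&(X[:,0]<400)];print('knob',K.mean(0),K.min(0),K.max(0))
n=np.array([np.cos(-.78),np.sin(-.78)]);k=np.array([367.6,-334.3]);P=k-27*n;print(P)
print(rel([*P,215],-.78),rel([*P,103],-.78))
E
```

```text
beaker [ 189.07000132 -350.73266695  150.03065312] [ 280.63260882 -258.73249102  173.47489056]
knob [366.25565952 -65.96306978 122.92774003] [ 350.60587739 -338.92157848  110.02232339] [399.47918569  80.58618986 134.89286158]
[ 348.40533447 -315.31145568]
([0.2197, -0.2091, 0.0158], np.float64(64.7)) ([0.2197, -0.209, 0.1278], np.float64(64.7))
```

```bash
python3 -m handwheel '[{"translation":[0.05,-0.05,0],"delta_rot":[0,0,9],"hand":1},{"translation":[0.1,-0.095,0],"delta_rot":[0,0,18],"hand":1},{"translation":[0.14,-0.135,0],"delta_rot":[0,0,27],"hand":1},{"translation":[0.18,-0.17,0],"delta_rot":[0,0,36],"hand":1},{"translation":[0.205,-0.195,0.005],"delta_rot":[0,0,46],"hand":1},{"translation":[0.22,-0.209,0.01],"delta_rot":[0,0,56],"hand":1},{"translation":[0.22,-0.209,0.015],"delta_rot":[0,0,64.7],"hand":1},{"translation":[0.22,-0.209,0.015],"delta_rot":[0,0,64.7],"hand":1},{"translation":[0.22,-0.209,0.015],"delta_rot":[0,0,64.7],"hand":1},{"translation":[0.22,-0.209,0.015],"delta_rot":[0,0,64.7],"hand":1}]'
python3 - <<'E'
from h import *
s=bot.observe();R=np.array(s['tcp_rot']);print(np.arctan2(R[1,0],R[0,0]),R[2],s['qpos'],s['finger_gap'])
cap('wrist','wr1')
c=cap('top','top2');print(rel([348.4,-315.3,103],-.78))
im=c['image'][165:285,240:400];a=cv2.resize(im,(640,480),interpolation=cv2.INTER_CUBIC);cv2.imwrite('pics/crop2.png',a)
E
```

```text
t: 1.35
tcp_pos: [348.8, -316.1, 216.4]
tcp_rot: [[0.711, -0.703, 0.0], [-0.703, -0.711, -0.0], [0.0, 0.0, -1.0]]
contact_force: [-0.9, 0.3, 0.4]
finger_gap: 0.1
grip_force: 0.0
-0.7792622160802023 [ 1.40156595e-04  6.87084462e-06 -9.99999990e-01] [ 0.64568123  0.16398413 -0.01385608  1.97515534  0.00271653  1.00233269
 -1.71950963] 0.07706688478985968
([-0.0008, -0.0003, 0.1134], np.float64(0.0))
```

View pics/wr1.png

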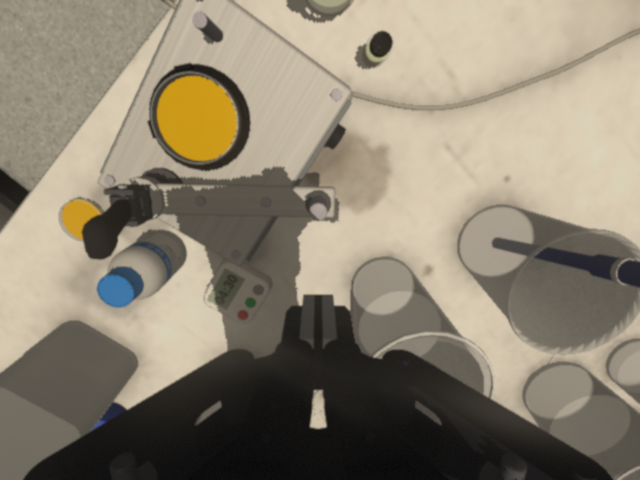

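The wrist view shows the closed fingers at (318,320), behind the strap. The knob's top is at (319,207), the stop pin's top at (203,19), and the big dish at (200,115).

```bash
python3 - <<'E'
from h import *
c=load('wr1');print(c['position'],w(c,319,207,123),w(c,203,19,98),w(c,198,116,66))
s=bot.observe();post=461.4-239.9j;yaw=.2036
print('down',rel([347.9,-315.3,103],-.78))
# rows: TCP behind knob by 17.5 along push normal, from q=.95 to 0 (relative to pose at the approach point, z 103)
s=dict(s);s['tcp_pos']=np.array([348.,-315.5,103])
for q in [.98,.9,.8,.7,.6,.5,.4,.3,.2,.15,.1,.05,0]:
    k=post+135*np.exp(1j*(yaw-np.pi/2-q));n=np.exp(1j*(yaw-q));p=k-17.5*n
    print(q,rel([p.real,p.imag,103],yaw-q,s))
E
```

```text
[ 406.27536557 -374.48009035  358.5830149 ] [ 367.13888692 -337.64095152  123.        ] [ 504.20014912 -367.41502299   98.        ] [ 476.63089878 -312.2449688    66.        ]
down ([-0.0012, 0.0001, 0.1134], np.float64(0.0))
0.98 ([0.0104, 0.0016, 0.0], np.float64(-0.2))
0.9 ([0.0213, 0.0025, 0.0], np.float64(-4.8))
0.8 ([0.0349, 0.0024, 0.0], np.float64(-10.5))
0.7 ([0.0484, 0.001, 0.0], np.float64(-16.2))
0.6 ([0.0617, -0.0018, 0.0], np.float64(-22.0))
0.5 ([0.0747, -0.0058, 0.0], np.float64(-27.7))
0.4 ([0.0872, -0.0112, 0.0], np.float64(-33.4))
0.3 ([0.0991, -0.0178, 0.0], np.float64(-39.2))
0.2 ([0.1103, -0.0255, 0.0], np.float64(-44.9))
0.15 ([0.1156, -0.0298, 0.0], np.float64(-47.8))
0.1 ([0.1207, -0.0343, 0.0], np.float64(-50.6))
0.05 ([0.1255, -0.0391, 0.0], np.float64(-53.5))
0 ([0.1301, -0.0441, 0.0], np.float64(-56.4))
```

```bash
python3 -m handwheel '[{"translation":[-0.001,0,0.04],"delta_rot":[0,0,0],"hand":1},{"translation":[-0.001,0,0.08],"delta_rot":[0,0,0],"hand":1},{"translation":[-0.001,0,0.105],"delta_rot":[0,0,0],"hand":1},{"translation":[-0.001,0,0.1135],"delta_rot":[0,0,0],"hand":1},{"translation":[-0.001,0,0.1135],"delta_rot":[0,0,0],"hand":1}]'
```

```text
t: 2.08
tcp_pos: [348.2, -315.2, 102.9]
tcp_rot: [[0.711, -0.703, -0.0], [-0.703, -0.711, 0.0], [-0.0, 0.0, -1.0]]
contact_force: [-0.2, 0.2, -0.0]
finger_gap: 0.4
grip_force: 0.0
```

```bash
python3 -m handwheel '[{"translation":[0.008,0.002,0],"delta_rot":[0,0,0],"hand":1},{"translation":[0.015,0.002,0],"delta_rot":[0,0,-2],"hand":1},{"translation":[0.0215,0.0025,0],"delta_rot":[0,0,-5],"hand":1},{"translation":[0.028,0.0025,0],"delta_rot":[0,0,-8],"hand":1},{"translation":[0.035,0.0025,0],"delta_rot":[0,0,-10.5],"hand":1},{"translation":[0.0415,0.0015,0],"delta_rot":[0,0,-13],"hand":1},{"translation":[0.0485,0.001,0],"delta_rot":[0,0,-16],"hand":1},{"translation":[0.055,-0.0005,0],"delta_rot":[0,0,-19],"hand":1},{"translation":[0.0615,-0.002,0],"delta_rot":[0,0,-22],"hand":1},{"translation":[0.068,-0.004,0],"delta_rot":[0,0,-25],"hand":1},{"translation":[0.0745,-0.006,0],"delta_rot":[0,0,-28],"hand":1},{"translation":[0.081,-0.0085,0],"delta_rot":[0,0,-30.5],"hand":1},{"translation":[0.087,-0.011,0],"delta_rot":[0,0,-33.5],"hand":1},{"translation":[0.093,-0.0145,0],"delta_rot":[0,0,-36],"hand":1},{"translation":[0.099,-0.018,0],"delta_rot":[0,0,-39],"hand":1},{"translation":[0.105,-0.0215,0],"delta_rot":[0,0,-42],"hand":1},{"translation":[0.11,-0.0255,0],"delta_rot":[0,0,-45],"hand":1},{"translation":[0.1155,-0.03,0],"delta_rot":[0,0,-48],"hand":1},{"translation":[0.1205,-0.0345,0],"delta_rot":[0,0,-50.5],"hand":1},{"translation":[0.1205,-0.0345,0],"delta_rot":[0,0,-50.5],"hand":1}]'
python3 - <<'E'
from h import *
cap('wrist','wr2')
E
```

```text
t: 4.58
tcp_pos: [458.8, -375.2, 102.8]
tcp_rot: [[0.995, 0.102, 0.001], [0.102, -0.995, 0.0], [0.001, -0.0, -1.0]]
contact_force: [0.3, -0.7, -0.3]
finger_gap: 0.6
grip_force: 0.0
```

View pics/wr2.png

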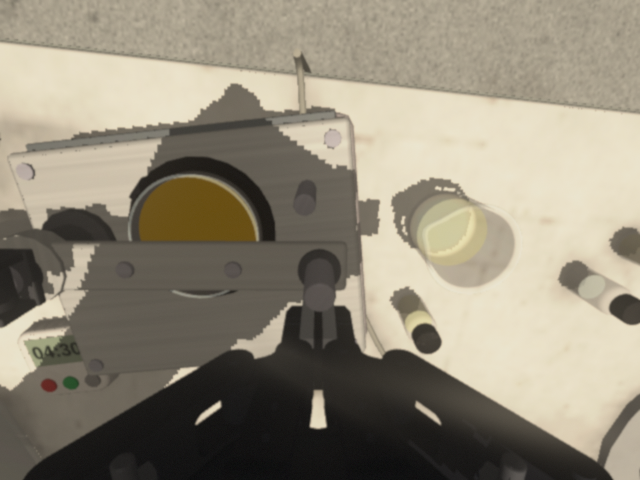

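The knob (318,285) is against the fingertips. The strap's upper edge (row 242) is still short of the stop pin (305,197). I'll continue slowly while watching the force.

```bash
python3 -m handwheel '[{"translation":[0.003,0.0002,0],"delta_rot":[0,0,-1.5],"hand":1},{"translation":[0.006,0.0005,0],"delta_rot":[0,0,-3],"hand":1},{"translation":[0.009,0.0007,0],"delta_rot":[0,0,-4],"hand":1},{"translation":[0.011,0.001,0],"delta_rot":[0,0,-5],"hand":1},{"translation":[0.012,0.001,0],"delta_rot":[0,0,-5.5],"hand":1},{"translation":[0.012,0.001,0],"delta_rot":[0,0,-5.5],"hand":1}]'
python3 -m handwheel '[{"translation":[0.001,0,0],"delta_rot":[0,0,0],"hand":1},{"translation":[0.002,0,0],"delta_rot":[0,0,0],"hand":1},{"translation":[0.002,0,0],"delta_rot":[0,0,0],"hand":1}]'
python3 - <<'E'
from h import *
c=cap('wrist','wr3');cv2.imwrite('pics/wr3c.png',cv2.resize(c['image'][140:340,160:420],None,fx=3,fy=3,interpolation=cv2.INTER_CUBIC))
E
```

```text
t: 5.38
tcp_pos: [470.3, -375.1, 102.8]
tcp_rot: [[0.981, 0.196, 0.0], [0.196, -0.981, 0.0], [0.0, -0.0, -1.0]]
contact_force: [-0.7, 0.3, 0.4]
finger_gap: -0.0
grip_force: 0.0
t: 5.75
tcp_pos: [472.2, -374.7, 102.8]
tcp_rot: [[0.981, 0.196, 0.0], [0.196, -0.981, -0.0], [0.0, 0.0, -1.0]]
contact_force: [0.6, -0.4, 0.1]
finger_gap: 0.0
grip_force: 0.0
```

View pics/wr3c.png

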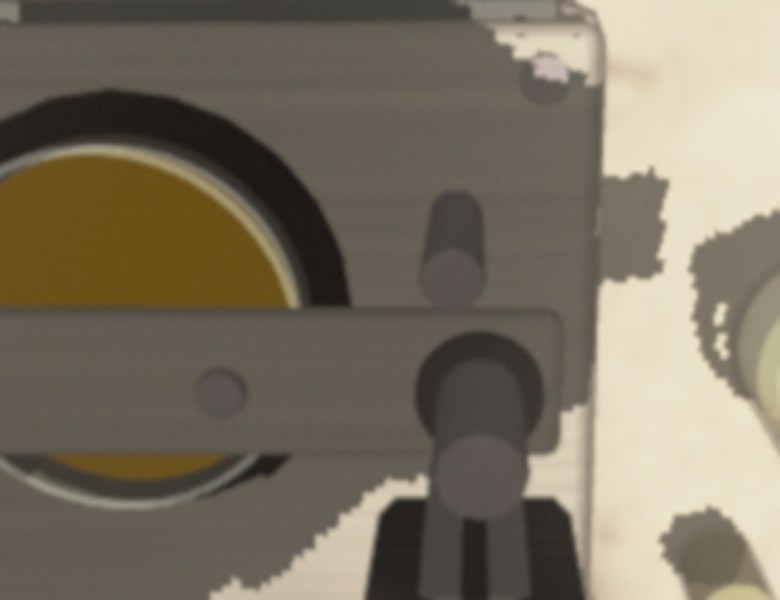

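The pin top's lower edge (453,308) almost meets the strap edge (row 309). I'll nudge it until the force shows contact.

```bash
python3 -m handwheel '[{"translation":[0.0005,0,0],"delta_rot":[0,0,0],"hand":1},{"translation":[0.001,0,0],"delta_rot":[0,0,0],"hand":1},{"translation":[0.001,0,0],"delta_rot":[0,0,0],"hand":1}]'
python3 -m handwheel '[{"translation":[0.0005,0,0],"delta_rot":[0,0,0],"hand":1},{"translation":[0.001,0,0],"delta_rot":[0,0,0],"hand":1},{"translation":[0.001,0,0],"delta_rot":[0,0,0],"hand":1}]'
```

```text
t: 6.18
tcp_pos: [473.1, -374.5, 102.8]
tcp_rot: [[0.981, 0.196, 0.0], [0.196, -0.981, -0.0], [0.0, 0.0, -1.0]]
contact_force: [-0.5, 0.6, -1.0]
finger_gap: -0.0
grip_force: 0.1
t: 6.55
tcp_pos: [473.7, -374.4, 102.8]
tcp_rot: [[0.981, 0.196, -0.001], [0.196, -0.981, -0.0], [-0.001, -0.0, -1.0]]
contact_force: [-2.3, -0.6, 1.4]
finger_gap: -0.2
grip_force: 1.1
```

```bash
python3 -m handwheel '[{"translation":[0.0005,0,0],"delta_rot":[0,0,0],"hand":1},{"translation":[0.001,0,0],"delta_rot":[0,0,0],"hand":1},{"translation":[0.001,0,0],"delta_rot":[0,0,0],"hand":1}]'
```

```text
t: 6.92
tcp_pos: [473.9, -374.5, 102.7]
tcp_rot: [[0.981, 0.195, -0.002], [0.195, -0.981, 0.0], [-0.002, -0.0, -1.0]]
contact_force: [-5.6, -0.7, 2.3]
finger_gap: -0.3
grip_force: 2.8
```

The force rises and the motion stalls, so the strap is against its stop. Now I'll back off, raise the hand and look at the lever.

```bash
python3 -m handwheel '[{"translation":[-0.012,0,0],"delta_rot":[0,0,0],"hand":1},{"translation":[-0.03,0,0],"delta_rot":[0,0,0],"hand":1},{"translation":[-0.04,0,-0.03],"delta_rot":[0,0,0],"hand":1},{"translation":[-0.04,0,-0.08],"delta_rot":[0,0,0],"hand":1},{"translation":[-0.04,0,-0.13],"delta_rot":[0,0,0],"hand":1},{"translation":[-0.04,0,-0.15],"delta_rot":[0,0,0],"hand":1},{"translation":[-0.04,0,-0.15],"delta_rot":[0,0,0],"hand":1}]'
python3 - <<'E'
from h import *
c=cap('wrist','wr4');t=cap('top','top3')
a=c['image'][:400,:];b=cv2.resize(t['image'][165:285,260:420],(640,480),interpolation=cv2.INTER_CUBIC)
cv2.imwrite('pics/wr4c.png',a);cv2.imwrite('pics/top3c.png',b)
E
```

```text
t: 7.8
tcp_pos: [435.7, -382.8, 254.6]
tcp_rot: [[0.981, 0.195, 0.003], [0.195, -0.981, -0.003], [0.002, 0.003, -1.0]]
contact_force: [0.1, -0.2, 0.1]
finger_gap: -0.2
grip_force: 0.0
```

View pics/wr4c.png

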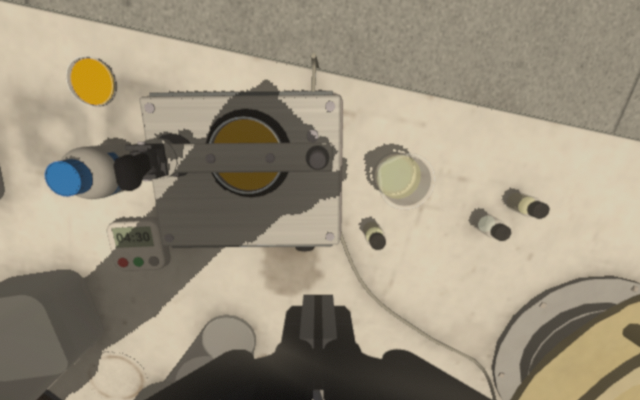

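View pics/top3c.png

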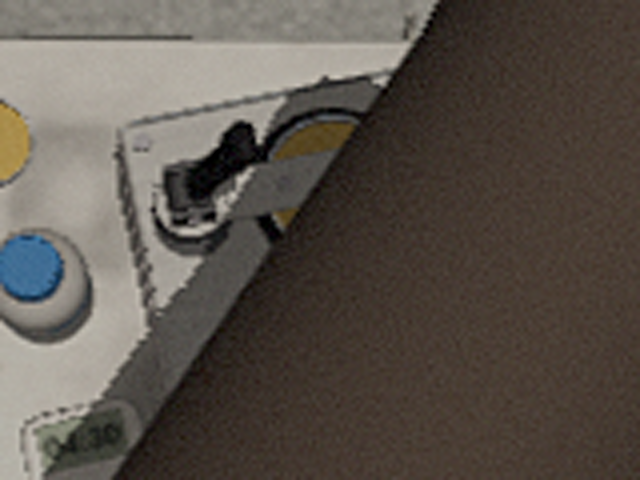

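The strap now lies across the dish, against the pin (wrist view, strap rows 145-172). The lever is still up, with its tip at wrist (125,172) and top-crop (240,135). I'll get its angle from depth.

```bash
python3 - <<'E'
from h import *
post=461.4-239.9j;yaw=.2036;d=np.exp(1j*(yaw-np.pi/2))
for f in('wr4','top3'):
    c=load(f);F=240/np.tan(np.radians(float(c['vfov'])/2));v,u=np.mgrid[:480,:640];D=c['depth']
    r=np.stack([(u-c['cx'])/F,(v-c['cy'])/F,np.ones(D.shape)],-1)*D[...,None]
    X=(r@np.array(c['orientation']).T+c['position'])[D>0];z=((X@[1,1j,0])-post)/d;s,l=z.real,z.imag
    m=(X[:,2]>112)&(X[:,2]<230)&(abs(s)<90)&(abs(l)<25)
    for h in range(112,210,8):
        k=m&(abs(X[:,2]-h)<4)
        if k.sum()>3:print(f,h,k.sum(),'s',s[k].min().round(1),s[k].max().round(1),'lat',l[k].min().round(1),l[k].max().round(1))
s=bot.observe();R=np.array(s['tcp_rot']);ang=np.arctan2(R[1,0],R[0,0]);print(ang)
def P(se,z,off=14.5):
    p=post+d*(se-off);return rel([p.real,p.imag,z],yaw)
print('hover',P(-20,235),P(-20,190))
E
```

```text
wr4 112 58 s -5.9 11.3 lat -11.5 15.0
wr4 120 353 s -8.9 11.8 lat -14.1 16.0
wr4 128 217 s -8.0 11.1 lat -11.5 13.9
wr4 136 36 s 4.5 12.8 lat -4.5 8.0
wr4 144 39 s 8.2 15.6 lat -4.6 8.0
wr4 152 37 s 11.2 18.0 lat -4.6 8.0
wr4 160 43 s 16.3 21.1 lat -4.7 7.9
wr4 168 19 s 20.5 23.1 lat -3.0 7.1
wr4 176 15 s 23.3 28.0 lat -6.3 10.7
wr4 184 79 s 21.9 30.7 lat -7.1 11.1
wr4 192 290 s 20.1 32.8 lat -8.6 11.0
wr4 200 467 s 21.1 32.0 lat -7.6 9.8
top3 112 4 s -9.5 6.7 lat -11.0 11.5
top3 120 44 s -10.0 8.6 lat -12.5 16.3
top3 128 74 s -9.7 8.9 lat -10.9 15.7
top3 136 16 s -0.8 8.3 lat -5.4 6.2
top3 144 13 s 2.5 10.3 lat -4.4 7.1
top3 152 11 s 3.8 12.0 lat -5.2 7.2
top3 160 16 s 7.0 14.1 lat -5.1 6.2
top3 168 15 s 9.9 15.7 lat -5.0 7.8
top3 176 11 s 12.4 15.8 lat -4.6 7.9
top3 184 15 s 14.7 24.0 lat -7.5 8.2
top3 192 39 s 15.9 30.1 lat -8.0 11.8
top3 200 51 s 18.9 29.2 lat -7.0 10.0
0.1964121845057317
hover ([0.0535, -0.1686, 0.017], np.float64(-0.4)) ([0.0535, -0.1686, 0.062], np.float64(-0.4))
```

```bash
python3 -m handwheel '[{"translation":[0.01,-0.04,0],"delta_rot":[0,0,0],"hand":1},{"translation":[0.025,-0.08,0],"delta_rot":[0,0,0],"hand":1},{"translation":[0.04,-0.12,0],"delta_rot":[0,0,0],"hand":1},{"translation":[0.05,-0.15,0],"delta_rot":[0,0,0],"hand":1},{"translation":[0.055,-0.169,0.005],"delta_rot":[0,0,0],"hand":1},{"translation":[0.055,-0.169,0.03],"delta_rot":[0,0,0],"hand":1},{"translation":[0.055,-0.169,0.055],"delta_rot":[0,0,0],"hand":1},{"translation":[0.055,-0.169,0.067],"delta_rot":[0,0,0],"hand":1},{"translation":[0.055,-0.169,0.067],"delta_rot":[0,0,0],"hand":1}]'
python3 - <<'E'
from h import *
post=461.4-239.9j;yaw=.2036;d=np.exp(1j*(yaw-np.pi/2))
for a in [.25,.35,.45,.55,.65,.75,.85,.95,1.05,1.15,1.25,1.35,1.4,1.45]:
    se=70*np.sin(a)-6*np.cos(a);z=118+70*np.cos(a)+6*np.sin(a)
    p=post+d*(se-14.5+1.5j);print(a,rel([p.real,p.imag,z],yaw),round(z,1))
E
```

```text
t: 9.02
tcp_pos: [455.8, -205.3, 184.5]
tcp_rot: [[0.981, 0.196, -0.003], [0.196, -0.981, 0.001], [-0.002, -0.002, -1.0]]
contact_force: [-1.1, 0.3, 0.8]
finger_gap: -0.3
grip_force: 0.0
0.25 ([0.0002, 0.032, -0.0028], np.float64(-0.4)) 187.3
0.35 ([0.0002, 0.0389, -0.0014], np.float64(-0.4)) 185.8
0.45 ([0.0003, 0.0456, 0.0008], np.float64(-0.4)) 183.6
0.55 ([0.0003, 0.052, 0.0036], np.float64(-0.4)) 180.8
0.65 ([0.0004, 0.0581, 0.0071], np.float64(-0.4)) 177.4
0.75 ([0.0004, 0.0639, 0.0111], np.float64(-0.4)) 173.3
0.85 ([0.0005, 0.0692, 0.0157], np.float64(-0.4)) 168.7
0.95 ([0.0005, 0.074, 0.0208], np.float64(-0.4)) 163.6
1.05 ([0.0006, 0.0783, 0.0263], np.float64(-0.4)) 158.0
1.15 ([0.0006, 0.082, 0.0323], np.float64(-0.4)) 152.1
1.25 ([0.0006, 0.0851, 0.0386], np.float64(-0.4)) 145.8
1.35 ([0.0007, 0.0876, 0.0452], np.float64(-0.4)) 139.2
1.4 ([0.0007, 0.0886, 0.0485], np.float64(-0.4)) 135.8
1.45 ([0.0007, 0.0894, 0.052], np.float64(-0.4)) 132.4
```

```bash
python3 -m handwheel '[{"translation":[0,0.015,-0.002],"delta_rot":[0,0,0],"hand":1},{"translation":[0,0.03,-0.002],"delta_rot":[0,0,0],"hand":1},{"translation":[0,0.036,-0.002],"delta_rot":[0,0,0],"hand":1},{"translation":[0,0.042,-0.0005],"delta_rot":[0,0,0],"hand":1},{"translation":[0,0.0455,0.001],"delta_rot":[0,0,0],"hand":1},{"translation":[0,0.052,0.0035],"delta_rot":[0,0,0],"hand":1},{"translation":[0,0.058,0.007],"delta_rot":[0,0,0],"hand":1},{"translation":[0,0.064,0.011],"delta_rot":[0,0,0],"hand":1},{"translation":[0,0.069,0.0155],"delta_rot":[0,0,0],"hand":1},{"translation":[0,0.074,0.021],"delta_rot":[0,0,0],"hand":1},{"translation":[0,0.078,0.0265],"delta_rot":[0,0,0],"hand":1},{"translation":[0,0.082,0.0325],"delta_rot":[0,0,0],"hand":1},{"translation":[0,0.085,0.0385],"delta_rot":[0,0,0],"hand":1},{"translation":[0,0.085,0.0385],"delta_rot":[0,0,0],"hand":1}]'
```

```text
t: 10.78
tcp_pos: [472.8, -288.8, 146.5]
tcp_rot: [[0.981, 0.195, -0.001], [0.195, -0.981, 0.001], [-0.001, -0.001, -1.0]]
contact_force: [1.0, 1.1, 0.7]
finger_gap: -0.2
grip_force: 0.0
```

```bash
python3 -m handwheel '[{"translation":[0,0.0015,0.0035],"delta_rot":[0,0,0],"hand":1},{"translation":[0,0.0025,0.0065],"delta_rot":[0,0,0],"hand":1},{"translation":[0,0.0035,0.01],"delta_rot":[0,0,0],"hand":1},{"translation":[0,0.0035,0.01],"delta_rot":[0,0,0],"hand":1}]'
```

```text
t: 11.28
tcp_pos: [474.0, -292.3, 137.0]
tcp_rot: [[0.981, 0.196, -0.0], [0.196, -0.981, 0.0], [-0.0, -0.0, -1.0]]
contact_force: [0.1, -0.7, -0.3]
finger_gap: -0.4
grip_force: 0.0
```

```bash
python3 -m handwheel '[{"translation":[0,0.0005,0.0015],"delta_rot":[0,0,0],"hand":1},{"translation":[0,0.0005,0.003],"delta_rot":[0,0,0],"hand":1},{"translation":[0,0.0005,0.004],"delta_rot":[0,0,0],"hand":1},{"translation":[0,0.0005,0.004],"delta_rot":[0,0,0],"hand":1}]'
python3 - <<'E'
from h import *
c=cap('wrist','wr5');cv2.imwrite('pics/wr5c.png',c['image'])
E
```

```text
t: 11.78
tcp_pos: [474.3, -292.9, 133.4]
tcp_rot: [[0.981, 0.196, 0.0], [0.196, -0.981, -0.0], [0.0, 0.0, -1.0]]
contact_force: [1.3, -0.3, 1.6]
finger_gap: -0.1
grip_force: 0.6
```

View pics/wr5c.png

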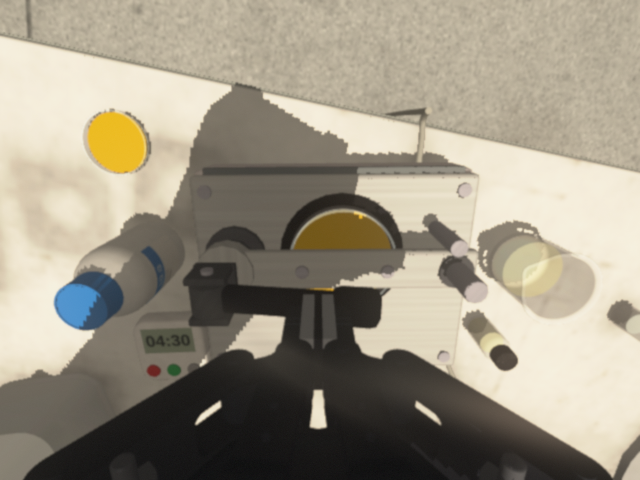

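The fingers (318,320) are on the lever, which is nearly level (columns 230-380), and the strap is still across. I'll press on in small steps until the lever meets its stop.

```bash
python3 -m handwheel '[{"translation":[0,0,0.001],"delta_rot":[0,0,0],"hand":1},{"translation":[0,0,0.002],"delta_rot":[0,0,0],"hand":1},{"translation":[0,0,0.002],"delta_rot":[0,0,0],"hand":1}]'
python3 -m handwheel '[{"translation":[0,0,0.0005],"delta_rot":[0,0,0],"hand":1},{"translation":[0,0,0.001],"delta_rot":[0,0,0],"hand":1},{"translation":[0,0,0.001],"delta_rot":[0,0,0],"hand":1}]'
```

```text
t: 12.2
tcp_pos: [474.3, -292.9, 131.4]
tcp_rot: [[0.981, 0.196, 0.0], [0.196, -0.981, -0.0], [0.0, 0.0, -1.0]]
contact_force: [1.0, -1.9, 2.6]
finger_gap: -0.1
grip_force: 1.2
t: 12.58
tcp_pos: [474.4, -293.0, 131.0]
tcp_rot: [[0.981, 0.196, 0.001], [0.196, -0.981, -0.001], [0.001, 0.001, -1.0]]
contact_force: [-1.5, -1.1, 9.1]
finger_gap: -0.1
grip_force: 4.0
```

```bash
python3 -m handwheel '[{"translation":[0,0,0.0007],"delta_rot":[0,0,0],"hand":1},{"translation":[0,0,0.0007],"delta_rot":[0,0,0],"hand":1}]'
python3 -m handwheel '[{"translation":[0,0,-0.006],"delta_rot":[0,0,0],"hand":1},{"translation":[0,0,-0.04],"delta_rot":[0,0,0],"hand":1},{"translation":[0,0,-0.09],"delta_rot":[0,0,0],"hand":1},{"translation":[-0.06,0.03,-0.12],"delta_rot":[0,0,0],"hand":1},{"translation":[-0.12,0.06,-0.13],"delta_rot":[0,0,0],"hand":1},{"translation":[-0.12,0.06,-0.13],"delta_rot":[0,0,0],"hand":1},{"translation":[-0.12,0.06,-0.13],"delta_rot":[0,0,0],"hand":1}]'
python3 - <<'E'
from h import *
c=cap('wrist','wr6');cv2.imwrite('pics/wr6c.png',cv2.resize(c['image'][:300,:400],None,fx=2,fy=2))
post=461.4-239.9j;yaw=.2036;d=np.exp(1j*(yaw-np.pi/2))
F=240/np.tan(np.radians(float(c['vfov'])/2));v,u=np.mgrid[:480,:640];D=c['depth']
r=np.stack([(u-c['cx'])/F,(v-c['cy'])/F,np.ones(D.shape)],-1)*D[...,None]
X=(r@np.array(c['orientation']).T+c['position'])[D>0];z=((X@[1,1j,0])-post)/d;s,l=z.real,z.imag
for s0 in range(0,150,10):
    k=(abs(s-s0)<5)&(abs(l)<5)&(X[:,2]<200);e=(abs(s-s0)<5)&(X[:,2]>80)&(X[:,2]<112)&(abs(l)<30)
    print(s0,'top',np.median(X[k,2]).round(1) if k.any() else None,'strap lat',*(np.percentile(l[e],[2,98]).round(1) if e.sum()>5 else []))
E
```

```text
t: 12.82
tcp_pos: [474.5, -293.1, 130.8]
tcp_rot: [[0.981, 0.196, 0.001], [0.196, -0.981, -0.001], [0.001, 0.001, -1.0]]
contact_force: [-2.0, -0.4, 12.7]
finger_gap: -0.1
grip_force: 5.9
t: 13.7
tcp_pos: [367.5, -375.2, 259.4]
tcp_rot: [[0.981, 0.194, -0.0], [0.194, -0.981, 0.0], [-0.0, -0.001, -1.0]]
contact_force: [0.7, 0.9, -0.5]
finger_gap: -0.2
grip_force: 0.0
0 top 126.1 strap lat -15.9 -10.8
10 top 123.3 strap lat -14.3 15.6
20 top 124.0 strap lat -10.8 -2.5
30 top 125.0 strap lat -10.8 -2.5
40 top 126.4 strap lat -10.9 -1.9
50 top 127.6 strap lat -10.9 -2.0
60 top 129.0 strap lat -11.1 -4.3
70 top 131.7 strap lat -11.1 -5.1
80 top 131.9 strap lat -11.0 12.7
90 top 86.2 strap lat -10.7 12.6
100 top 86.5 strap lat -10.5 12.5
110 top 86.0 strap lat -10.6 12.3
120 top 86.0 strap lat -10.7 12.2
130 top 105.3 strap lat -10.7 22.0
140 top 114.4 strap lat -10.9 19.8
```

View pics/wr6c.png

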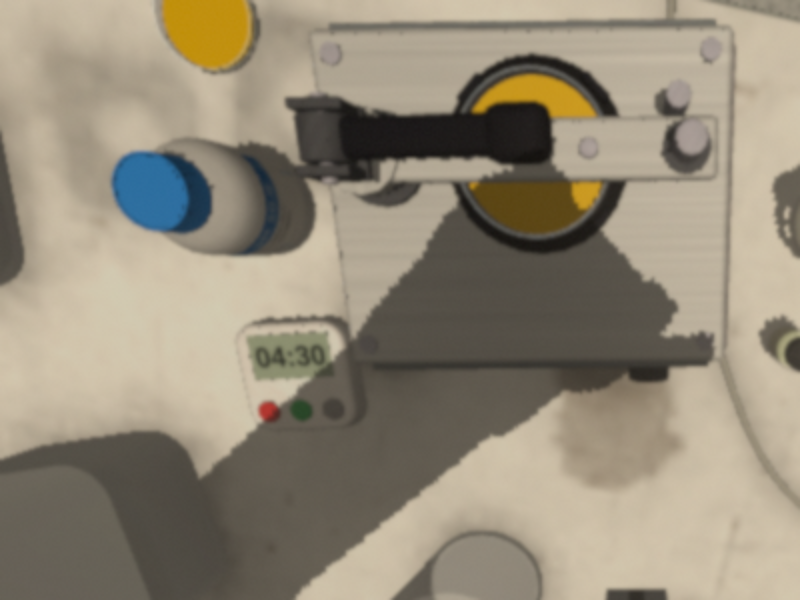

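The lever (340-550,135) lies along the strap at about 1.45 rad. The strap is about 8 mm lower and against the pin (678,97). The dish is centred in its ring and the hand is clear.

```bash
python3 -c "
from rig import order
print(order.sign_off())"
```

```text
the job is handed in; nothing more can be done
None
```

The job is done and handed in at about 14 s: the strap lies across the dish against its stop pin, the cam lever is fully down with the strap lowered about 8 mm, the dish is in place and the hand is clear.

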